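Flip the microscope desk's round marker

TASK

The microscope is free again: on the marker stand with the round paddle, push the paddle up and right over its pivot, without flicking it, until it lies flat on the opposite rest and shows its other face. Only touch and push it: do not lift, tip or shove its stand along the desk, and leave the marker with the square paddle and everything else on the desk as they are.

Things in the scene. Friction and masses are not known exactly. Their poses are not given: they have to be found in the camera images.
- round_stand: Marker stand that carries the round paddle. Loose 1.3 kg stand (slides if pushed over about 5 N), base 190 x 100 x 12 mm. Origin under its centre on the desk; at yaw 0 x points away from the robot, y to its left. Axle along y at 60 mm height over the origin, in cheeks at y = +-33 mm (22 mm in x, 6 thick, tops at 68). Rest posts at x = +-68 mm (10 x 36 mm), tops at 57 mm.
- round_paddle (a joint): Round paddle's angle. 0: level on the -x rest, pointing to the stand's -x, plain face up; pi/2: straight up; pi (end stop): level on the +x rest, face with raised pad up. Starts at 0 to 0.25. Hinge friction 0.035 N m: it stays at any angle where it is left and never falls by itself; it must be pushed all the way down.
- round_pivot (a point): Middle of the round paddle's axle, 60 mm above the desk.
- round_tip (a point): Point on the round paddle's centre line, 72 mm from the axle (1 mm inside its end). The paddle: white, 5 mm thick, centred on the axle; a neck 30 mm wide and a disc of 56 mm diameter centred 45 mm from the axle; about 40 g.
- round_lever (a point): Tip of the round paddle's thumb lever: black tab 24 mm wide (y 43 to 67 mm in the stand), 6 mm thick, 40 mm from axle to tip, outside the cheek at +y. Rigid with the paddle, square to it: upright (tip 100 mm high) at angle 0, leaning to the stand's +x as the paddle rises, level at pi/2, hanging down at pi.
- square_stand: The other marker's stand, the same as round_stand. Leave alone.
- square_paddle (a joint): Square paddle's angle. 0: level on the -x rest, pointing to the stand's -x, plain face up; pi/2: straight up; pi (end stop): level on the +x rest, face with raised pad up. Starts at 0 to 0.25. Hinge friction 0.035 N m: it stays at any angle where it is left and never falls by itself; it must be pushed all the way down. Leave alone.
- square_tip (a point): End of the square paddle on its centre line, 72 mm from the axle. The paddle is white, 52 x 54 x 5 mm, square-ended, otherwise like the round one, with the same lever. Leave alone.
- drop_bottle: Small bottle, 36 mm diameter, 75 mm tall, loose, upright; origin under its centre. Leave alone.
- sample_jar: Clear jar with grey cap, 60 mm diameter, 60 mm tall, loose, upright; origin under its centre. Leave alone.
- remote: Black remote control, 140 x 45 x 22 mm, lying flat, loose; origin under its centre, long side along its x axis. Leave alone.
- tall_cup: White open cup, 72 mm diameter at the rim, 85 mm tall, loose; origin under its centre. Leave alone.
Not all that is in view belongs to the job. Leave any orange look-alike of the round_stand alone.

How it is judged:
By the outcome, as a careful person would: the job done as asked, in the order asked, and still so for the second after the job is handed in, with the robot touching nothing.
It also fails if it takes over 51 s, if anything falls off the work surface, if the arm or the gripper's body presses on something with over 40 N, if the wrist force passes 120 N, or if a joint passes its speed limit or range.

ROBOT

A 6-joint arm with a two-finger parallel gripper is mounted at the origin on the work surface. World frame = base frame: x ahead of the robot, y to its left, z up, the work surface at z = 0. Lengths are in m, angles in rad, forces in N, time in s.
With the tool pointing down it reaches from about 0.375 to 0.925 m from the base axis. Payload 5.7 kg.
Tool frame: the origin (TCP) lies between the finger pads; the fingertips stand 8 mm ahead of it and the grasp point (between the pads) lies 11 mm behind it (robot.tip_extent is the distance from the TCP to the fingertips, in m); z points along the fingers, y is the line along which they close (so a half turn about z gives the same grasp; the last joint's range is limited). The gripper opens to 85 mm and grips with 20 to 120 N. Pads are 22 mm wide; open, the fingers measure 114 mm over their backs; the gripper's body (76 mm by 85 mm) begins 54 mm behind the grasp point. The pads swing forward as they close: fully open they stand 13 mm farther back than shut.
Start: joints at [-1.328, 0.359, 1.51, -0, 1.272, -0.115], TCP at [0.21, -0.562, 0.239] pointing down, gripper open.
Joint ranges: [-2.97, 2.97], [-1.01, 2.36], [0.21, 2.38], [-0.96, 4.11], [0.2, 2.71], [-2.98, 2.98]. Speed limits (rad/s): [2.39, 2.39, 3.14, 3.14, 3.14, 3.14].

INTERFACE

Orientations are given as a unit quaternion [x, y, z, w].
In Python, from station import observe, optics, robot, recognise gives the robot as it stands.
- The arm moves only by the tool step_arm, never from a script. Its argument "motion" is one flat list of numbers, 7 for each row, row after row: the shift along the tool's x, y, z in mm, then the turn, a rotation vector about the tool's x, y, z in degrees, then the opening, from 0 (shut) to 1 (fully open). In form: [dx, dy, dz, rx, ry, rz, hand, dx, dy, dz, rx, ry, rz, hand, ...]. A call has 1 to 10 rows; each row shifts and turns the commanded pose from where the row before left it, along the tool's axes as they then stand; what a row does not reach is not made up. A row lasts 1/12 s, in which the tool goes at most 41.7 mm and 7.16 degrees, less where a joint would pass 70% of its speed; a pose out of reach is approached as far as the arm can. A call with a gripper value outside its range is refused whole. The fingers move at their own pace and stop on an object; the grip force is fixed at half the most. Time passes only in rows, so rows that do not move let the fingers close. It gives the time, the measured TCP pose, the force, the opening and the grip force at its end, in the units of the state.
- observe(): the state, without advancing time (a new reading comes with each control period).
- optics.grab_frame(name): name is "scene" or "top" or "wrist"; returns a dict with "color" (420x560x3 uint8, blue, green, red), "intrinsics" (3x3 intrinsics, pixels), "k1" (the pictures are not rectified: a ray, as slopes to the right and down, at radius r is drawn at 1 + k1 r^2 times it, then the intrinsics apply), "R" (3x3) and "t" (3): a world point X has camera coordinates R X + t; the wrist camera has in their place "hand_eye" (4x4, takes a point from camera to tool coordinates, whose origin is the TCP and whose axes are the flange's). Camera axes: x right, y down, z forward; pixel columns grow to the right and rows downward; lengths in m; the calibration is good to about 2 mm. A picture is of the moment at which its call begins: read the wrist's pose just before it. There is no depth.
- robot.job_done(): hands the job in; it is judged then, once.
Trained networks look in the newest picture that a camera, given by its name, has taken for a name from the list of things; names that differ only in an ending like _2 or _b are one class to them, and where a whole thing is asked for, a point or a joint stands for the part that bears it (a point fixed in the world has none). Each returns a list of dicts, best first, with "p" (0 to 1); they miss things now and then, are a little off and sometimes report something else, mostly with a low value. They report only what shows in the picture. A call takes as long as a camera call. They do not tell look-alikes from the thing itself.
- recognise(name, camera): "extent" ([left, top, width, height] in pixels, round what is visible of it).
The state is a dict: "time_s": time; "joints": joint angles; "joint_vel": joint speeds; "joint_torque": joint torques, N m; "tcp_pos": TCP position; "tool_rot": TCP orientation; "wrist_force": force on the tool from outside, world axes, zero at the start; "moment": the same for the moment, N m; "opening": finger opening in m; "grip_force": force on a finger pad.
Only numpy, scipy, OpenCV 4.12 (cv2) and the standard library are available. Lean on these libraries where they do the work, as an engineer would, in place of code of your own. Each camera call takes 0.05 s, during which the arm holds its last target. There are 200 camera calls.

## Working session

There is one attempt and no reset: what is moved stays moved. The work goes in short steps, Python scripts to look and compute and a tool call to move; the robot and the scene stay as the last step left them, time stands still between calls to the robot, and variables do not carry over. Pictures are saved under pics/ and viewed, at most 10 in all, crops included, and the job is handed in when it is done.

Besides the shell and the picture viewer there is one more tool, called after "Request:" as name(argument=value, ...) on one line, values as JSON. step_arm: Moves the arm, as the interface text tells. Its arguments: {"type":"object","properties":{"motion":{"type":"array"}},"required":["motion"]}

```bash
mkdir -p pics; ls; python3 - <<'E'
from station import observe, optics, robot, recognise
import cv2,numpy as np
s=observe();print(s['time_s'],s['tcp_pos'],s['tool_rot'],s['opening'])
for c in ["scene","top"]:
    f=optics.grab_frame(c);cv2.imwrite(f'pics/{c}0.png',f['color'])
    np.savez(f'{c}.npz',**{k:f[k] for k in f})
    print(c,f['intrinsics'],f['k1'],f['R'],f['t'])
    for n in ["round_stand","round_paddle","square_paddle","round_lever","drop_bottle","sample_jar","remote","tall_cup"]:
        print(n,[(np.round(d['extent']).tolist(),round(d['p'],2)) for d in recognise(n,c)])
E
```

```text
pics
0.0 [ 0.20998661 -0.56134594  0.23845767] [ 9.84038034e-01  1.77955923e-01 -3.26347151e-05 -9.14656896e-04] 0.08555543409258796
scene [[523.40455319   0.         294.95882828]
 [  0.         523.40455319 207.57123847]
 [  0.           0.           1.        ]] -0.08963183843608673 [[ 0.55885849  0.82923478 -0.00684586]
 [ 0.54678829 -0.37468658 -0.74875398]
 [-0.6234579   0.41470428 -0.66281265]] [-0.27068897 -0.2164076   1.71537559]
round_stand [([368.0, 132.0, 65.0, 43.0], 0.88), ([284.0, 124.0, 70.0, 41.0], 0.74), ([394.0, 225.0, 82.0, 58.0], 0.6), ([344.0, 168.0, 55.0, 60.0], 0.58)]
round_paddle [([358.0, 168.0, 41.0, 22.0], 0.71), ([397.0, 136.0, 32.0, 17.0], 0.68), ([433.0, 230.0, 38.0, 26.0], 0.64), ([313.0, 130.0, 28.0, 22.0], 0.58)]
square_paddle [([254.0, 229.0, 37.0, 27.0], 0.62)]
round_lever [([355.0, 169.0, 38.0, 22.0], 0.95), ([426.0, 230.0, 46.0, 27.0], 0.93), ([398.0, 135.0, 31.0, 16.0], 0.71), ([316.0, 133.0, 27.0, 10.0], 0.67)]
drop_bottle [([265.0, 188.0, 7.0, 29.0], 0.74)]
sample_jar [([427.0, 169.0, 21.0, 28.0], 0.68)]
remote [([353.0, 259.0, 48.0, 50.0], 0.
[... 400 characters left out ...]
0.7), ([188.0, 114.0, 46.0, 59.0], 0.6), ([118.0, 224.0, 53.0, 64.0], 0.59), ([403.0, 190.0, 27.0, 26.0], 0.23)]
round_paddle [([181.0, 289.0, 33.0, 23.0], 0.91), ([195.0, 203.0, 25.0, 36.0], 0.86), ([193.0, 119.0, 35.0, 22.0], 0.86), ([126.0, 233.0, 32.0, 25.0], 0.68)]
square_paddle [([311.0, 184.0, 23.0, 40.0], 0.67)]
round_lever [([195.0, 120.0, 33.0, 20.0], 0.81), ([128.0, 233.0, 33.0, 24.0], 0.67), ([182.0, 287.0, 32.0, 30.0], 0.66), ([193.0, 202.0, 26.0, 36.0], 0.56)]
drop_bottle [([281.0, 255.0, 14.0, 7.0], 0.54)]
sample_jar [([139.0, 190.0, 25.0, 18.0], 0.66), ([304.0, 171.0, 53.0, 62.0], 0.54)]
remote [([262.0, 123.0, 21.0, 41.0], 0.74)]
tall_cup [([403.0, 192.0, 24.0, 21.0], 0.79)]
```

```bash
python3 - <<'E'
import cv2
a=cv2.imread('pics/top0.png')[90:330,90:390];cv2.imwrite('pics/topc.png',cv2.resize(a,None,fx=2.5,fy=2.5,interpolation=cv2.INTER_CUBIC))
a=cv2.imread('pics/scene0.png')[100:310,230:500];cv2.imwrite('pics/scenec.png',cv2.resize(a,None,fx=2.8,fy=2.8,interpolation=cv2.INTER_CUBIC))
E
```

```text
(no output)
```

View pics/topc.png

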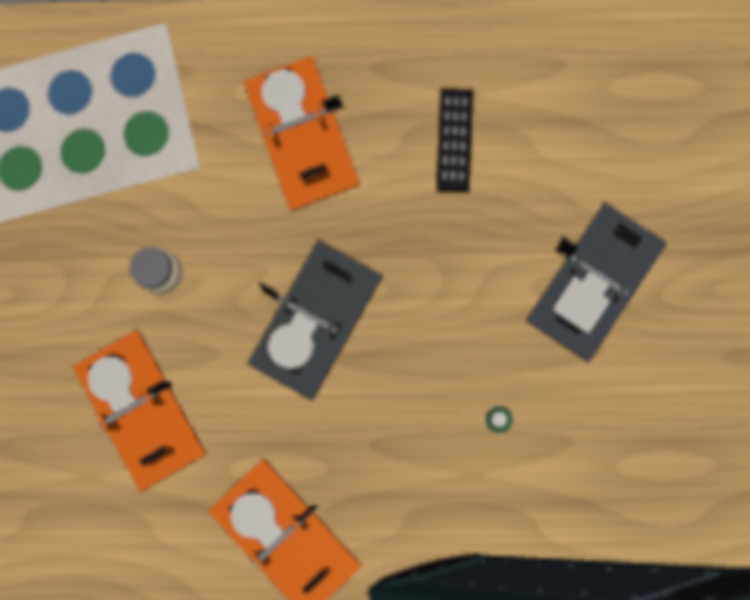

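View pics/scenec.png

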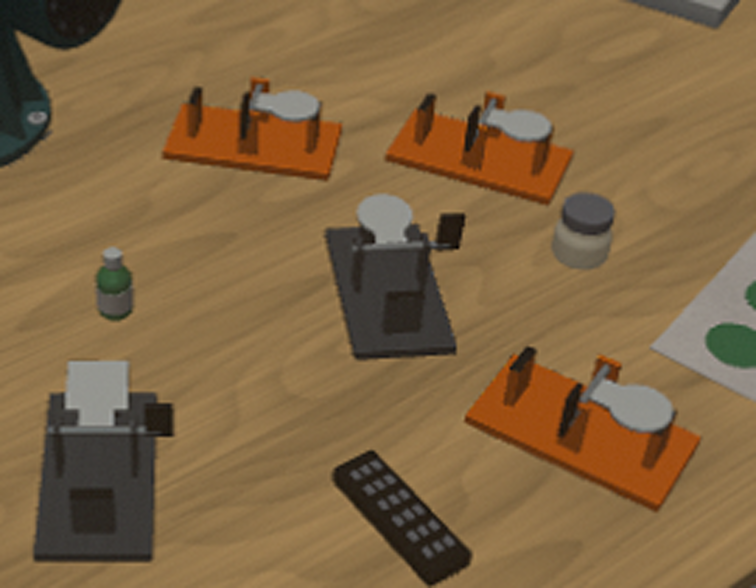

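The candidates in the top crop are:
- Three orange round-paddle stands at (300,130), (140,410) and (285,535). These are look-alikes.
- A dark-grey stand with a square paddle at (595,280).
- A dark-grey stand with a round disc at (315,320), which is the one meant.

Next I'll fit its pose and confirm it in an enlarged overlay.

```bash
cat > h.py <<'E'
import numpy as np,cv2
from scipy.optimize import least_squares
def project(X,K,k1,R,t):
    c=np.atleast_2d(X)@np.asarray(R).T+t; s=c[:,:2]/c[:,2:]
    s=s*(1+k1*(s**2).sum(1,keepdims=True)); return s*[K[0,0],K[1,1]]+[K[0,2],K[1,2]]
def world(p,L):
    x,y,a=p;L=np.atleast_2d(L).astype(float);c,s=np.cos(a),np.sin(a)
    return np.c_[x+c*L[:,0]-s*L[:,1],y+s*L[:,0]+c*L[:,1],L[:,2]]
E
python3 - <<'E'
from h import *
T=dict(np.load('top.npz'));S=dict(np.load('scene.npz'))
pr=lambda f,X:project(X,f['intrinsics'],f['k1'],f['R'],f['t'])
B=np.array([[.095,.05,.012],[.095,-.05,.012],[-.095,-.05,.012],[-.095,.05,.012]])
pt=np.array([[320,240],[383,275],[313,400],[249,363]])/2.5+90
# scene: near edge is +x; (357,350)=-y, (455,348)=+y, (327,230) = (-x,-y)
ps=np.array([[455,347],[357,350],[327,230]])/2.8+[230,100]
def r(p): return np.r_[(pr(T,world(p,B))-pt).ravel(),(pr(S,world(p,B[:3]))-ps).ravel()]
o=least_squares(r,[.6,.15,-.5]);print(o.x,np.degrees(o.x[2]),np.round(o.fun,1))
np.save('pose.npy',o.x)
for n,f,(u,v,w,h),k in (('t',T,(170,165,90,100),6),('s',S,(330,150,90,90),6)):
    im=cv2.resize(f['color'][v:v+h,u:u+w],None,fx=k,fy=k,interpolation=cv2.INTER_CUBIC)
    q=lambda L:((pr(f,world(o.x,L))-[u,v]+.5)*k).astype(int)
    cv2.polylines(im,[q(B)],True,(0,255,0),1)
    for a,col in ((0,(0,0,255)),(.25,(255,0,0))):
        c,s=np.cos(a),np.sin(a)
        cv2.polylines(im,[q([[0,0,.06],[-.073*c,0,.06+.073*s]]),q([[0,.055,.06],[.04*s,.055,.06+.04*c]])],False,col,1)
    cv2.imwrite(f'pics/fit_{n}.png',im)
a=cv2.imread('pics/fit_t.png');b=cv2.imread('pics/fit_s.png');h=max(a.shape[0],b.shape[0])
P=[cv2.copyMakeBorder(i,0,h-i.shape[0],0,0,0) for i in(a,b)]
im=np.hstack(P);cv2.imwrite('pics/fit.png',cv2.resize(im,None,fx=.74,fy=.74,interpolation=cv2.INTER_AREA))
E
```

```text
[ 0.52955088  0.21798897 -0.51747543] -29.649158402117465 [-0.6 -1.2  0.5 -0.7 -0.3  0.1 -1.1 -0.1  0.5 -0.5 -1.3  0.6 -1.1 -1. ]
```

View pics/fit.png

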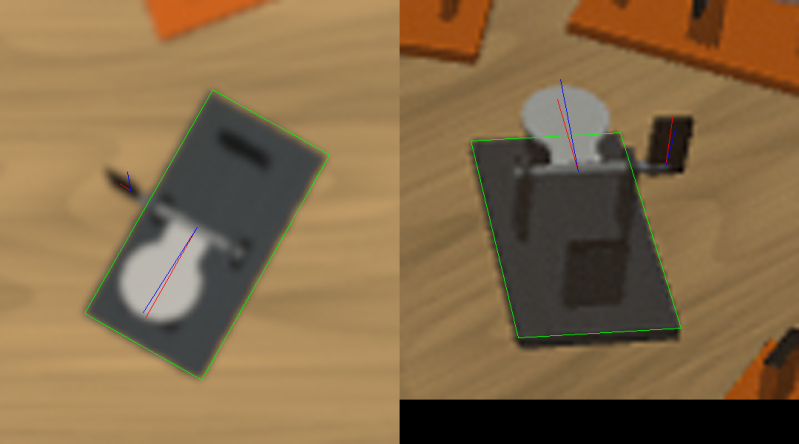

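The overlay confirms it. The grey stand with the round disc lies under the fit, with the disc at about (160,280) and the lever at about (120,180) in the left half. The paddle is near angle 0. I'll turn the tool so its y lies along the stand's x, and close the hand.

Request:
step_arm(motion=[0,0,0,0,0,-6.65,0,0,0,0,0,0,-6.65,0,0,0,0,0,0,-6.65,0,0,0,0,0,0,-6.65,0,0,0,0,0,0,-6.65,0,0,0,0,0,0,-6.65,0])

```text
time_s: 1.4
tcp_pos: [0.2101, -0.562, 0.2393]
tool_rot: [0.863, 0.505, 0.0, -0.0]
wrist_force: [-0.4, -0.1, 1.0]
opening: 0.0125
grip_force: 0.0
```

```bash
cat >> h.py <<'E'
def goto(L,tip=0.008,pr=True):
    "remaining shift in tool mm so the closed fingertip centre is at stand point L (m)"
    from station import observe
    from scipy.spatial.transform import Rotation as Ro
    s=observe();p=np.load('pose.npy');R=Ro.from_quat(s['tool_rot']).as_matrix()
    c,sn=np.cos(p[2]),np.sin(p[2])
    W=world(p,L)[0]; W[2]+=tip
    Rd=np.array([[-sn,c,0],[c,sn,0],[0,0,-1.]]).T
    print('shift mm',np.round(R.T@(W-s['tcp_pos'])*1e3,1),'turn',np.round(np.degrees(Ro.from_matrix(R.T@Rd).as_rotvec()),2),'t',round(s['time_s'],2),'tcp',np.round(s['tcp_pos'],4),'open',round(s['opening'],4),'F',np.round(s['wrist_force'],1))
E
python3 -c "
from h import *
goto([-.06,.057,.23])"
```

```text
shift mm [ 894.  -162.3    1.3] turn [-0.   -0.    0.38] t 1.4 tcp [ 0.2101 -0.562   0.2393] open 0.0125 F [-0.4 -0.1  1. ]
```

Request:
step_arm(motion=[38,0,0,0,0,0.4,0,38,0,0,0,0,0,0,38,0,0,0,0,0,0,38,0,0,0,0,0,0,38,0,0,0,0,0,0,38,0,0,0,0,0,0,38,0,0,0,0,0,0,38,0,0,0,0,0,0,38,0,0,0,0,0,0,38,0,0,0,0,0,0])

```text
time_s: 2.23
tcp_pos: [0.4005, -0.2312, 0.2396]
tool_rot: [0.866, 0.5, 0.0, 0.0]
wrist_force: [-0.1, -0.2, 0.3]
opening: 0.0003
grip_force: 0.0
```

Request:
step_arm(motion=[38,0,0,0,0,0,0,38,0,0,0,0,0,0,38,0,0,0,0,0,0,38,0,0,0,0,0,0,38,0,0,0,0,0,0,38,-10,0,0,0,0,0,38,-10,0,0,0,0,0,38,-10,0,0,0,0,0,36,-10,0,0,0,0,0,36,-12,0,0,0,0,0])

```text
time_s: 3.07
tcp_pos: [0.5434, 0.1208, 0.2395]
tool_rot: [0.866, 0.5, 0.0, 0.0]
wrist_force: [1.3, 0.1, 0.0]
opening: -0.0002
grip_force: 0.0
```

```bash
python3 -c "
from h import *
goto([-.06,.057,.23])"
```

```text
shift mm [ 133.9 -120.9    1.5] turn [ 0.04 -0.02 -0.34] t 3.07 tcp [0.5434 0.1208 0.2395] open -0.0002 F [1.3 0.1 0. ]
```

Request:
step_arm(motion=[27,-24,0,0,0,0,0,27,-24,0,0,0,0,0,27,-24,0,0,0,0,0,27,-24,0,0,0,0,0,26,-24,0,0,0,0,0,0,0,0,0,0,0,0,0,0,0,0,0,0,0])

```text
time_s: 3.65
tcp_pos: [0.5053, 0.2966, 0.2393]
tool_rot: [0.865, 0.502, 0.0, -0.0]
wrist_force: [-0.3, 0.0, -0.9]
opening: 0.0001
grip_force: 0.0
```

```bash
cat > w.py <<'E'
import sys
from h import *
from station import observe,optics
from scipy.spatial.transform import Rotation as Ro
s=observe();f=optics.grab_frame('wrist')
M=np.eye(4);M[:3,:3]=Ro.from_quat(s['tool_rot']).as_matrix();M[:3,3]=s['tcp_pos']
C=np.linalg.inv(M@f['hand_eye']);R,t=C[:3,:3],C[:3,3];p=np.load('pose.npy')
np.savez('wrist.npz',K=f['intrinsics'],k1=f['k1'],R=R,t=t)
im=f['color'].copy();q=lambda L:project(world(p,L),f['intrinsics'],f['k1'],R,t).round().astype(int)
B=[[.095,.05,.012],[.095,-.05,.012],[-.095,-.05,.012],[-.095,.05,.012]]
cv2.polylines(im,[q(B)],True,(0,255,0),1);a=float(sys.argv[2]);c,n=np.cos(a),np.sin(a)
cv2.polylines(im,[q([[0,0,.06],[-.073*c,0,.06+.073*n]]),q([[.04*n,.043,.06+.04*c],[.04*n,.067,.06+.04*c]])],False,(0,0,255),1)
cv2.imwrite(f'pics/{sys.argv[1]}.png',im);print(q(B).tolist())
E
python3 w.py w1 0; python3 -c "
from h import *
goto([-.06,.057,.23])"
```

```text
[[404, 188], [395, 261], [253, 261], [251, 188]]
shift mm [ 1.7 -1.   1.2] turn [ 0.01  0.03 -0.24] t 3.7 tcp [0.5056 0.2953 0.2392] open -0.0001 F [0.9 0.1 0.6]
```

View pics/w1.png

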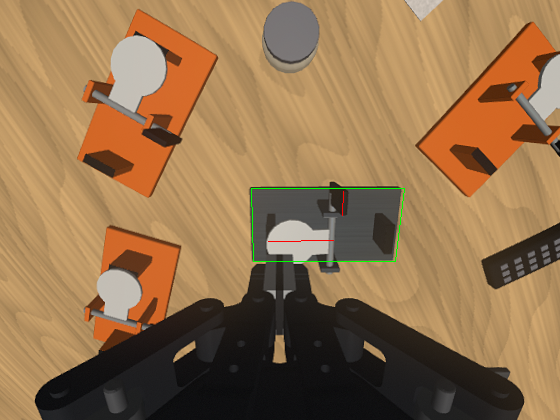

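The wrist view shows the stand outline matching the fit to about 1 px. The lever is at about (340,195) and the disc at (292,240), so the paddle is nearly at 0. I'll descend behind the lever.

Request:
step_arm(motion=[1,7,28,0,0,0,0,1,7,28,0,0,0,0,0,0,28,0,0,0,0,0,0,28,0,0,0,0,0,0,28,0,0,0,0,0,0,4,0,0,0,0,0,0,0,0,0,0,0])

```text
time_s: 4.28
tcp_pos: [0.5179, 0.2876, 0.0937]
tool_rot: [0.866, 0.499, -0.002, -0.0]
wrist_force: [0.2, -0.2, -0.0]
opening: 0.0001
grip_force: 0.0
```

```bash
python3 -c "
from h import *
goto([-.020,.057,.086])"
```

```text
shift mm [ 2.4 24.5 -0.3] turn [-0.15  0.22 -0.44] t 4.28 tcp [0.5179 0.2876 0.0937] open 0.0001 F [ 0.2 -0.2 -0. ]
```

Request:
step_arm(motion=[0,4,0,0,0,0,0,0,4,0,0,0,0,0,0,4,0,0,0,0,0,0,4,0,0,0,0,0,0,4,0,0,0,0,0,0,4,0,0,0,0,0,0,3,0,0,0,0,0,0,3,0,0,0,0,0,0,3,0,0,0,0,0,0,3,0,0,0,0,0])

```text
time_s: 5.12
tcp_pos: [0.55, 0.2717, 0.0952]
tool_rot: [0.866, 0.5, -0.0, -0.0]
wrist_force: [-0.6, 0.3, 0.4]
opening: -0.0001
grip_force: 0.6
```

```bash
python3 w.py w2 0.3; python3 -c "
from h import *
goto([-.003,.057,.086])"
```

```text
[[412, 229], [396, 334], [184, 335], [170, 230]]
shift mm [0.3 5.1 1.2] turn [-0.02  0.01 -0.35] t 5.17 tcp [0.5506 0.2714 0.0952] open 0.0 F [-0.9 -0.2 -0.3]
```

View pics/w2.png

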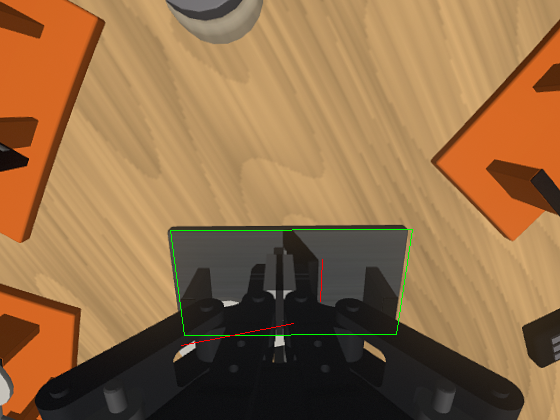

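The lever, at about (300,265), is now touching the fingers at (280,260), and the stand has not moved. I'll continue along the arc.

Request:
step_arm(motion=[0,3,0.5,0,0,0,0,0,3,0.5,0,0,0,0,0,3,1.5,0,0,0,0,0,3,1.5,0,0,0,0,0,2.5,2.5,0,0,0,0,0,2.5,2.5,0,0,0,0,0,2,3,0,0,0,0,0,2,3,0,0,0,0,0,1.5,3,0,0,0,0,0,1.5,3,0,0,0,0])

```text
time_s: 6.0
tcp_pos: [0.5715, 0.2597, 0.0741]
tool_rot: [0.866, 0.5, 0.0, -0.0]
wrist_force: [-0.3, 1.4, 2.8]
opening: -0.0003
grip_force: 0.7
```

```bash
python3 -c "
from h import *
goto([.016,.057,.066])
from station import *
import cv2
f=optics.grab_frame('scene')['color'][110:210,320:450]
g=optics.grab_frame('top')['color'][160:260,170:300]
cv2.imwrite('pics/c1.png',cv2.resize(np.hstack([f,g]),None,fx=3,fy=3,interpolation=cv2.INTER_CUBIC))"
```

```text
shift mm [0.  0.2 0.1] turn [ 0.02 -0.04 -0.36] t 6.0 tcp [0.5715 0.2597 0.0741] open -0.0003 F [-0.3  1.4  2.8]
```

View pics/c1.png

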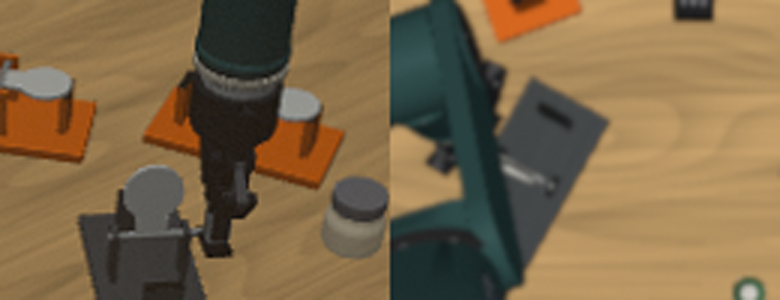

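The paddle, at about (150,200) in the left half, is now upright and the stand is unmoved. I'll shift outward on the lever and press down.

Request:
step_arm(motion=[0,4,-2,0,0,0,0,0,4,0,0,0,0,0,0,4,0,0,0,0,0,0,0,3,0,0,0,0,0,0,3,0,0,0,0,0,0,3,0,0,0,0,0,0,3,0,0,0,0,0,0,2.5,0,0,0,0,0,0,2.5,0,0,0,0])

```text
time_s: 6.85
tcp_pos: [0.581, 0.2538, 0.059]
tool_rot: [0.866, 0.5, -0.0, -0.0]
wrist_force: [0.6, 0.1, 1.2]
opening: 0.0001
grip_force: 0.6
```

Request:
step_arm(motion=[0,0,2,0,0,0,0,0,0,2,0,0,0,0,0,-1,2,0,0,0,0,0,-1,2,0,0,0,0,0,0,0,0,0,0,0])

```text
time_s: 7.27
tcp_pos: [0.5792, 0.2547, 0.0509]
tool_rot: [0.866, 0.5, -0.0, -0.0]
wrist_force: [1.0, -0.4, 0.2]
opening: -0.0002
grip_force: 0.1
```

```bash
python3 w.py w3 2.2; python3 -c "
from h import *
goto([.016,.057,.066])
from station import *
import cv2
f=optics.grab_frame('scene')['color'][110:210,320:450]
g=cv2.imread('pics/w3.png')[150:400,120:445]
f=cv2.resize(f,(325,250),interpolation=cv2.INTER_CUBIC)
cv2.imwrite('pics/c2.png',np.hstack([f,g]))"
```

```text
[[389, 253], [373, 373], [124, 372], [96, 253]]
shift mm [  0.4  -9.1 -23. ] turn [-0.03  0.02 -0.35] t 7.32 tcp [0.5793 0.2547 0.051 ] open 0.0003 F [-0.1 -0.3  0.2]
```

View pics/c2.png

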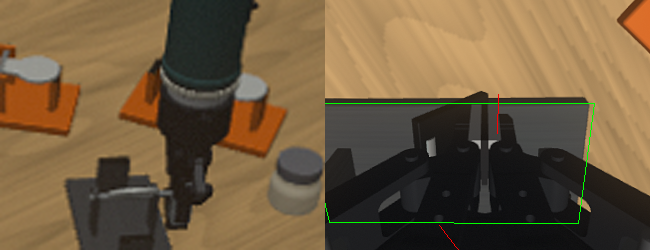

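The scene view now shows the paddle edge-on, leaning toward the +x rest at about 130°. The axle rod is visible at (130,190) and the base is in place. I'll retreat outward and up, then move over the paddle to press it down.

Request:
step_arm(motion=[4,0,-1,0,0,0,0,8,0,-2,0,0,0,0,8,0,-6,0,0,0,0,0,0,-20,0,0,0,0,0,0,-25,0,0,0,0,0,0,-25,0,0,0,0,0,0,-25,0,0,0,0,0,0,-20,0,0,0,0,0,0,0,0,0,0,0])

```text
time_s: 8.12
tcp_pos: [0.5932, 0.2739, 0.1812]
tool_rot: [0.866, 0.5, 0.005, 0.001]
wrist_force: [1.2, -0.4, 0.7]
opening: -0.0002
grip_force: 0.0
```

```bash
python3 w.py w4 2.2; python3 -c "
from h import *
goto([.05,.0,.15])
from station import *
import cv2
f=optics.grab_frame('scene')['color'][110:210,320:450]
g=cv2.imread('pics/w4.png')[150:400,120:445]
f=cv2.resize(f,(325,250),interpolation=cv2.INTER_CUBIC)
cv2.imwrite('pics/c3.png',np.hstack([f,g]))"
```

```text
[[341, 222], [336, 303], [176, 303], [165, 223]]
shift mm [-79.1  23.4  20.6] turn [ 0.25 -0.3  -0.33] t 8.17 tcp [0.5921 0.2734 0.1789] open 0.0 F [-0.3  0.1  0.2]
```

View pics/c3.png

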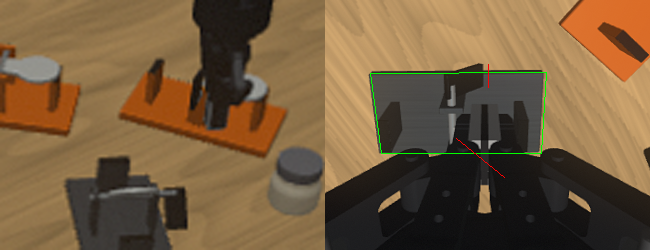

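The stand is clear and in place, the lever hangs at (175,208), and the paddle is edge-on to the scene camera, which puts it at about 138°. I'll move above the disc.

Request:
step_arm(motion=[-20,5,0,0,0,0,0,-20,5,0,0,0,0,0,-20,4,2,0,0,0,0,-19,4,10,0,0,0,0,0,0,14,0,0,0,0,0,0,14,0,0,0,0,0,0,0,0,0,0,0])

```text
time_s: 8.8
tcp_pos: [0.5629, 0.1937, 0.1316]
tool_rot: [0.866, 0.5, -0.003, -0.001]
wrist_force: [-0.8, -0.5, 0.0]
opening: -0.0001
grip_force: 0.0
```

```bash
python3 -c "
from h import *
goto([.045,.0,.11])"
```

```text
shift mm [ 4.7  4.1 13.6] turn [-0.31  0.27 -0.39] t 8.8 tcp [0.5629 0.1937 0.1316] open -0.0001 F [-0.8 -0.5  0. ]
```

Request:
step_arm(motion=[4,3,4,0,0,0,0,0,0,4,0,0,0,0,0,0,3,0,0,0,0,0,0,3,0,0,0,0,0,0,3,0,0,0,0,0,0,3,0,0,0,0,0,0,3,0,0,0,0,0,0,3,0,0,0,0,0,0,3,0,0,0,0,0,0,3,0,0,0,0])

```text
time_s: 9.63
tcp_pos: [0.5701, 0.1965, 0.103]
tool_rot: [0.866, 0.5, -0.0, -0.0]
wrist_force: [0.5, -0.6, -0.2]
opening: -0.0001
grip_force: 0.2
```

Request:
step_arm(motion=[0,0,2.5,0,0,0,0,0,0,2.5,0,0,0,0,0,0,2.5,0,0,0,0,0,0,2.5,0,0,0,0,0,0,2.5,0,0,0,0])

```text
time_s: 10.05
tcp_pos: [0.5704, 0.1965, 0.0906]
tool_rot: [0.866, 0.5, 0.0, -0.0]
wrist_force: [0.7, -0.2, 0.5]
opening: 0.0003
grip_force: 0.2
```

```bash
python3 -c "
from h import *
goto([.045,.0,.0625])
from station import *
import cv2
f=optics.grab_frame('scene')['color'][110:210,320:450]
cv2.imwrite('pics/c4.png',cv2.resize(f,None,fx=4,fy=4,interpolation=cv2.INTER_CUBIC))"
```

```text
shift mm [-1.6 -1.1 20.1] turn [ 0.   -0.01 -0.35] t 10.05 tcp [0.5704 0.1965 0.0906] open 0.0003 F [ 0.7 -0.2  0.5]
```

View pics/c4.png

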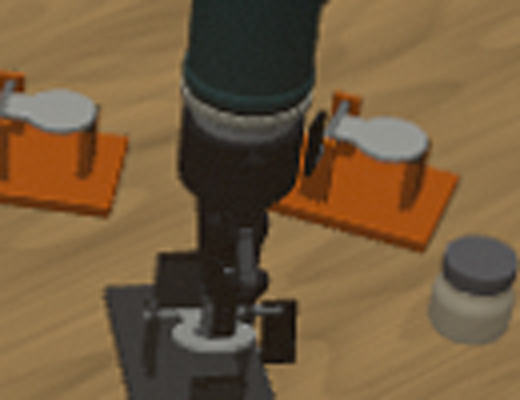

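The disc, at about (215,330), is going down under the fingertips on the +x side. I'll keep pressing and watch the force.

Request:
step_arm(motion=[0,0,2.5,0,0,0,0,0,0,2.5,0,0,0,0,0,0,2.5,0,0,0,0,0,0,2.5,0,0,0,0,0,0,2,0,0,0,0,0,0,0,0,0,0,0])

```text
time_s: 10.6
tcp_pos: [0.5701, 0.1965, 0.0783]
tool_rot: [0.866, 0.5, -0.0, -0.0]
wrist_force: [0.1, 0.2, 0.1]
opening: 0.0002
grip_force: 0.0
```

Request:
step_arm(motion=[0,0,1.5,0,0,0,0,0,0,1.5,0,0,0,0,0,0,0,0,0,0,0])

```text
time_s: 10.85
tcp_pos: [0.5702, 0.1965, 0.0756]
tool_rot: [0.866, 0.5, -0.0, -0.0]
wrist_force: [-1.2, 0.5, -0.3]
opening: -0.0
grip_force: 0.0
```

Request:
step_arm(motion=[0,0,1,0,0,0,0,0,0,1,0,0,0,0,0,0,0,0,0,0,0])

```text
time_s: 11.1
tcp_pos: [0.5704, 0.1965, 0.0737]
tool_rot: [0.866, 0.5, 0.0, -0.0]
wrist_force: [-0.1, -0.5, 0.4]
opening: -0.0
grip_force: 0.0
```

Request:
step_arm(motion=[0,0,1,0,0,0,0,0,0,0,0,0,0,0])

```text
time_s: 11.27
tcp_pos: [0.5703, 0.1965, 0.0727]
tool_rot: [0.866, 0.5, -0.0, -0.0]
wrist_force: [-0.3, 0.3, -0.5]
opening: -0.0002
grip_force: 0.0
```

Request:
step_arm(motion=[0,0,1,0,0,0,0,0,0,0,0,0,0,0])

```text
time_s: 11.43
tcp_pos: [0.5703, 0.1965, 0.0717]
tool_rot: [0.866, 0.5, -0.0, -0.0]
wrist_force: [-0.7, 0.6, -0.9]
opening: 0.0001
grip_force: 0.0
```

Request:
step_arm(motion=[0,0,1,0,0,0,0,0,0,0,0,0,0,0])

```text
time_s: 11.6
tcp_pos: [0.5703, 0.1966, 0.0707]
tool_rot: [0.866, 0.5, -0.0, -0.0]
wrist_force: [-0.1, 1.1, -0.2]
opening: 0.0001
grip_force: 0.0
```

Request:
step_arm(motion=[0,0,1,0,0,0,0,0,0,0,0,0,0,0])

```text
time_s: 11.77
tcp_pos: [0.5704, 0.1966, 0.0705]
tool_rot: [0.866, 0.5, 0.0, -0.0]
wrist_force: [-2.1, -0.7, 6.0]
opening: -0.0004
grip_force: 2.8
```

Request:
step_arm(motion=[0,0,0.7,0,0,0,0,0,0,0,0,0,0,0])

```text
time_s: 11.93
tcp_pos: [0.5704, 0.1966, 0.0703]
tool_rot: [0.866, 0.5, 0.0, 0.0]
wrist_force: [-3.0, -1.4, 10.2]
opening: -0.0
grip_force: 5.2
```

```bash
python3 -c "
from h import *
goto([.045,.0,.0625])
from station import *
import cv2
f=optics.grab_frame('scene')['color'][135:210,330:430]
f=cv2.resize(f,None,fx=6,fy=6,interpolation=cv2.INTER_CUBIC);cv2.imwrite('pics/c5.png',f)"
```

```text
shift mm [-1.6 -1.1 -0.2] turn [ 0.01 -0.02 -0.35] t 11.93 tcp [0.5704 0.1966 0.0703] open -0.0 F [-3.  -1.4 10.2]
```

View pics/c5.png

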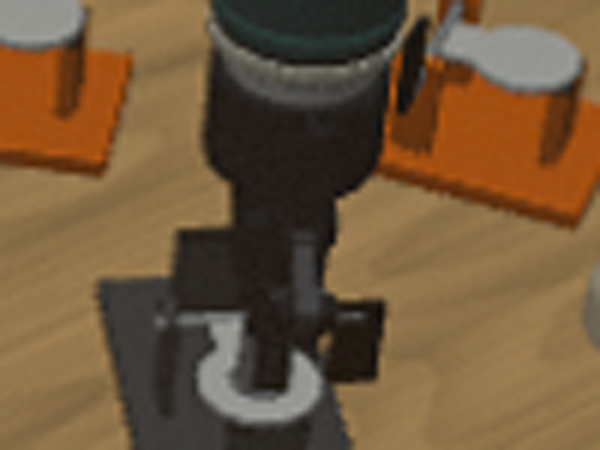

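The force rose sharply to 10 N with the fingertips at 62.3 mm, against under 1 N from hinge friction, so the paddle is on its end stop. The disc lies level over the +x rest at about (260,385). I'll retreat straight up.

Request:
step_arm(motion=[0,0,-3,0,0,0,0,0,0,-8,0,0,0,0,0,0,-20,0,0,0,0,0,0,-30,0,0,0,0,0,0,-30,0,0,0,0,0,0,-30,0,0,0,0,-35,0,-20,0,0,0,0,-35,0,0,0,0,0,0,-35,0,0,0,0,0,0,-35,0,0,0,0,0,0])

```text
time_s: 12.82
tcp_pos: [0.4997, 0.0744, 0.2111]
tool_rot: [0.866, 0.5, 0.001, 0.0]
wrist_force: [0.9, -1.1, -0.3]
opening: -0.0001
grip_force: 0.0
```

```bash
python3 - <<'E'
from h import *
from station import *
S=dict(np.load('scene.npz'));p=np.load('pose.npy');f=optics.grab_frame('scene')
pr=lambda L:project(world(p,L),f['intrinsics'],f['k1'],f['R'],f['t'])
for n in ("round_paddle","round_stand"): print(n,[(np.round(d['extent']).tolist(),round(d['p'],2)) for d in recognise(n,'scene')])
# white disc centroid in the stand's area vs model at several angles
g=f['color'].astype(int);m=((g.min(2)>110)&(np.ptp(g,axis=2)<30)).astype(np.uint8);m[:,:335]=0;m[:,425:]=0;m[:140]=0;m[215:]=0
n,l,st,c=cv2.connectedComponentsWithStats(m)
print([(st[i].tolist(),c[i].round(1).tolist()) for i in range(1,n) if st[i,4]>20])
u=np.linspace(0,2*np.pi,60)
for a in (180,176,172,165):
    t=np.radians(a);r=.045+.028*np.cos(u);P=pr(np.c_[-r*np.cos(t),.028*np.sin(u),.06+r*np.sin(t)])
    print(a,np.r_[P.min(0),np.ptp(P,axis=0),P.mean(0)].round(1))
# movement check: image change between start and now, outside the arm
d=np.abs(g-S['color'].astype(int)).max(2)>40
n,l,st,c=cv2.connectedComponentsWithStats(d.astype(np.uint8));print([s.tolist() for s in st[1:] if s[4]>8])
print(observe()['time_s'],observe()['wrist_force'])
E
```

```text
round_paddle [([362.0, 184.0, 33.0, 22.0], 0.7), ([430.0, 234.0, 39.0, 19.0], 0.56), ([398.0, 137.0, 30.0, 15.0], 0.5)]
round_stand [([396.0, 223.0, 81.0, 58.0], 0.97), ([367.0, 132.0, 67.0, 42.0], 0.97), ([285.0, 128.0, 66.0, 36.0], 0.81), ([346.0, 173.0, 47.0, 56.0], 0.68), ([359.0, 186.0, 36.0, 20.0], 0.61)]
[([404, 140, 21, 10, 161], [415.2, 143.9]), ([363, 187, 20, 18, 199], [372.0, 196.1])]
180 [362.4 192.1  20.9  13.6 372.9 198.9]
176 [362.4 191.7  21.   12.4 373.  198. ]
172 [362.5 191.3  21.   11.2 373.  197. ]
165 [362.6 190.7  21.1   8.9 373.2 195.2]
[[0, 0, 67, 53, 1788], [171, 0, 51, 39, 1108], [310, 0, 14, 7, 42], [319, 29, 27, 10, 132], [165, 38, 19, 18, 115], [307, 54, 43, 106, 2517], [0, 56, 19, 58, 525], [161, 57, 25, 42, 395], [217, 77, 60, 41, 1389], [235, 80, 5, 7, 11], [10, 107, 42, 62, 950], [0, 112, 8, 6, 13], [0, 125, 20, 64, 744], [33, 125, 4, 4, 11], [358, 169, 19, 18, 261], [386, 176, 10, 10, 84], [363, 188, 31, 18, 311]]
12.9667 [ 0.55714345 -0.64507793  0.72277186]
```

```bash
python3 -c "
from station import robot
print(robot.job_done())"
```

```text
the job is handed in; nothing more can be done
None
```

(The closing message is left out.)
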